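# Lock the belt tensioner with its pin

### The arm

A 6-joint arm with a two-finger parallel gripper is mounted at the origin on the work surface. World frame = base frame: x ahead of the robot, y to its left, z up, the work surface at z = 0. Lengths are in m, angles in degrees, forces in N, time in s.
With the tool pointing down it reaches from about 0.25 to 0.8 m from the base axis. Payload 3.9 kg.
Tool frame: the origin (TCP) lies at the very end of the fingers, on their centre line; the grasp point (between the pads) lies 19 mm behind it; z points along the fingers, x is the direction in which the jaws open and shut, and the axes are right-handed (so a half turn about z gives the same grasp; the last joint's range is limited). The gripper opens to 85 mm and grips with 20 to 120 N. Pads are 22 mm wide; open, the fingers measure 114 mm over their backs; the gripper's body (76 mm by 85 mm) begins 54 mm behind the grasp point. The pads swing forward as they close: fully open they stand 13 mm farther back than shut.
Start: joints at [74.886, 14.897, -7.913, 67.191, 0, 90], TCP at [0.137, 0.507, 0.231] pointing down, gripper open.
Joint ranges: [-159.42, 159.42], [-47.68, 98.78], [-73.54, 78.23], [-108.79, 121.32], [-90, 84.71], [-180, 180]. Speed limits (degrees/s): [147.25, 147.25, 180, 180, 180, 180].

### API

Orientations are given as [roll, pitch, yaw] about the fixed x, y, z axes, in that order (R = Rz(yaw) Ry(pitch) Rx(roll)).
In Python, from plant import env gives the robot as it stands.
- The arm moves only by the tool apply_moves, never from a script. Its argument "series" is text: rows parted by semicolons, each of 6 numbers parted by spaces: the shift along the world's x, y, z in cm, then the turn, a rotation vector about the world's x, y, z in degrees. In form: dx dy dz ax ay az; .... A call has 1 to 20 rows; each row shifts and turns the pose as measured when the row begins; what a row does not reach is not made up. A row lasts 1/10 s, in which the tool goes at most 50 mm and 8.59 degrees, less where a joint would pass 70% of its speed; a pose out of reach is approached as far as the arm can. A call with a gripper value outside its range is refused whole. "hand" is the gripper's target within -1 to 1 (shut at 1, half-way at 0, fully open at -1), set as the call begins (left out, the last holds). The fingers move at their own pace and stop on an object; "force" is the grip in N (left out, the last holds). Time passes only in rows, so rows that do not move let the fingers close. It gives the time, the measured TCP pose, the force and the opening at its end, in the units of the state.
- env.get_obs(): the state, without advancing time (a new reading comes with each control period).
- env.capture(name): name is "scene" or "top" or "wrist"; returns a dict with "frame" (400x640x3 uint8, blue, green, red), "z_map" (400x640 float32, m along the optical axis (not along the pixel's ray), 0 where there is no reading), "camera_matrix" (3x3 intrinsics, pixels), "D" ([k1, k2, p1, p2, k3] as OpenCV has them; the pictures are not rectified), "rvec" (rotation vector, rad) and "tvec" (3), from world to camera coordinates, as OpenCV has them. Camera axes: x right, y down, z forward; pixel columns grow to the right and rows downward; lengths in m; the calibration is good to about 2 mm. A picture is of the moment at which its call begins.
- env.sign_off(): hands the job in, once; it reports no verdict.
The state is a dict: "clock": time; "joints": joint angles; "qvel": joint speeds; "effort": joint torques, N m; "position": TCP position; "tcp_rot": TCP orientation; "ft_force": force on the tool from outside, world axes, zero at the start; "torque": the same for the moment, N m; "grip_width": finger opening in m.
Only numpy, scipy, OpenCV 4.12 (cv2) and the standard library are available. Lean on these libraries where they do the work, as an engineer would, in place of code of your own. Each camera call takes 0.05 s, during which the arm holds its last target. There are 200 camera calls.

### The job

Take the locking pin with the orange grip out of its wooden holder and lock the belt tensioner with it: thread the pin from above through the slot in the red top plate, the eye of the yellow tensioner lever and the hole in the lower plate, until its collar sits flat on the red plate, then let go. The eye hangs off to one end of the slot, so feel for it gently with the pin's nose and use the pin to draw the stiff lever along until the nose finds the lower hole. Go gently, never pushing on the tensioner with more than about 20 N, and leave the tape, jar and screwdriver alone.

Things in the scene. Friction and masses are not known exactly. Their poses are not given: they have to be found in the camera images.
- slot (a point): Centre of the slot's mouth on the upper face of the tensioner's red top plate, 88 mm above the bench. z up, y along the slot, x across it, towards the lever's pivot. The slot is a rectangle 62 mm long (y), 19 mm wide (x), through the 10 mm thick plate (60 mm in x, 178 mm in y). Below, with gaps of 14 mm between: the lever's yellow eye plate, then the lower plate.
- bracket: The tensioner, bolted down; origin on the bench 88 mm below slot, axes as slot. The lever's eye plate (upper face 24 mm below the slot's mouth, 10 mm thick) always covers the whole slot and has one round eye, 17 mm wide. At the start the eye's centre lies anywhere from y = -22 to -3 mm (not measured: feel or look for it), x within 1 mm of 0.
- pivot (a point): Top of the lever's upright pivot, 130 mm from the slot's centre along x, 74 mm above the bench; axes as slot. The lever swings about it, so the eye moves nearly straight along the slot. It is stiff: about 3.5 N at the eye moves it and it stays where it is left. A black pulley, 66 mm wide, top 88 mm above the bench, rides 60 mm beyond the pivot; the base plate ends 100 mm beyond it.
- lower_face (a point): Point straight below slot, on the upper face of the bare metal lower plate (12 mm thick), 40 mm above the bench and 48 mm below the slot's mouth; 20 mm free space below. Its one round hole, 17 mm wide, midway across the slot (x = 0), lies at y = +2 to +16 mm in the slot's frame: the plate was clamped there at the last adjustment and does not give (hole not measured: feel for it).
- pin_grip (a point): Centre of the pin's orange grip, a square bar 22 x 22 mm, 46 mm tall; x and y normal to its flats, z up the pin. Below it a dark collar (30 mm wide, 6 mm thick, underside 29 mm below this point) and a round steel shank, 14 mm in diameter, whose nose ends 101 mm below this point. The last 3 mm taper to a flat end 12 mm wide. About 0.18 kg.
- pin_tip (a point): End of the pin's nose, on its axis, 101 mm below pin_grip; axes as pin_grip.
- pin_collar (a point): Centre of the underside of the pin's collar, 72 mm above the nose's end; axes as pin_grip.
- pin: The whole pin; its origin is the nose's end, z up the pin.
- holder: Fixed wooden block, 70 x 70 mm, 80 mm tall; origin under its centre. The pin stands upright in its central hole (17 mm wide, 76 mm deep), collar resting on the block's top, at the start: lift it 75 mm to clear the block.
- tape_mid (a point): Centre of a loose roll of paper tape lying flat, 100 mm across, 45 mm tall. To be left alone.
- grease_mid (a point): Half-way up a loose white jar with a red cap, 72 mm across, 100 mm tall. To be left alone.
- driver_grip (a point): Handle of a loose yellow screwdriver lying flat. To be left alone.
Mind the look-alikes: they are no part of the job. There is more than one size of the pin; the job needs the largest.

How it is judged:
By the outcome, as a careful person would: the job done as asked, in the order asked, and still so for the second after the job is handed in, with the robot touching nothing.
It also fails if it takes over 72 s, if anything falls off the work surface, if the arm or the gripper's body presses on something with over 40 N, if the wrist force passes 120 N, or if a joint passes its speed limit or range.

## Working session

There is one attempt and no reset: what is moved stays moved. The work goes in short steps, Python scripts to look and compute and a tool call to move; the robot and the scene stay as the last step left them, time stands still between calls to the robot, and variables do not carry over. Pictures are saved under pics/ and viewed, about 8 in all and at most 12, crops included, and the job is handed in when it is done.

Besides the shell and the picture viewer there is one more tool, called as name(argument=value, ...) on one line, values as JSON. apply_moves: Moves the arm, as the interface text tells. Its arguments: {"type":"object","properties":{"series":{"type":"string"},"hand":{"type":"number"},"force":{"type":"number"}},"required":["series"]}

```bash
mkdir -p pics; cat > h.py <<'E'
import numpy as np, cv2
from plant import env
def cap(n):
    c=env.capture(n); c['R']=cv2.Rodrigues(np.array(c['rvec'],float))[0]; return c
def pts(c):
    """world point for each pixel (400x640x3), nan where no depth"""
    z=c['z_map'].astype(float); v,u=np.mgrid[0:400,0:640]
    n=cv2.undistortPoints(np.stack([u,v],-1).reshape(-1,1,2).astype(np.float64),np.array(c['camera_matrix'],float),np.array(c['D'],float)).reshape(400,640,2)
    p=np.dstack([n[...,0]*z,n[...,1]*z,z]); p[z==0]=np.nan
    return (p-np.ravel(c['tvec']))@c['R']
E
python3 - <<'E'
from h import *
for n in("scene","top"):
    c=cap(n); cv2.imwrite(f"pics/{n}0.png",c['frame']); np.savez(f"{n}0.npz",P=pts(c),f=c['frame'])
    print(n,-c['R'].T@np.ravel(c['tvec']))
o=env.get_obs(); print(o)
E
```

```text
scene [ 1.05288824 -0.43886567  1.02611066]
top [0.41336587 0.0026051  0.95418746]
{'clock': 0.1, 'joints': array([ 7.48871326e+01,  1.49317552e+01, -7.97596788e+00,  6.71911140e+01,
        6.30606067e-05,  8.99983721e+01]), 'qvel': array([ 0.03621403, -0.02024734,  0.30558251,  0.01012938, -0.0725698 ,
       -0.05697479]), 'effort': array([-2.73070045e-04, -4.06507552e+01,  2.54527545e+01,  1.00358779e-02,
        1.27456283e-05,  9.05180059e-06]), 'position': array([0.13672269, 0.50626609, 0.23056595]), 'tcp_rot': array([-1.79999934e+02,  9.88371044e-02,  7.48887605e+01]), 'ft_force': array([ 0.54801888, -0.43605961,  0.21373272]), 'torque': array([-0.03357029, -0.01946754,  0.00134855]), 'grip_width': 0.08505450243558192}
```

View pics/scene0.png

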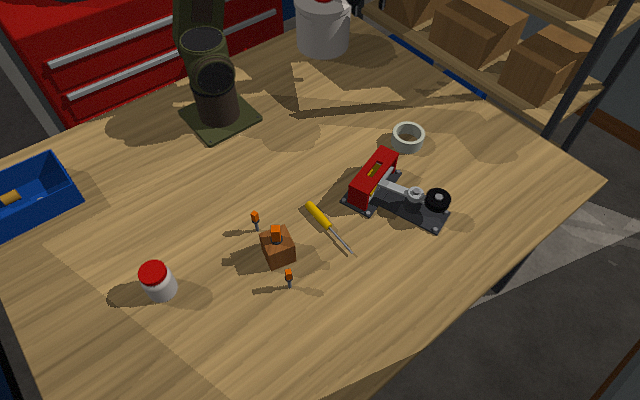

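View pics/top0.png

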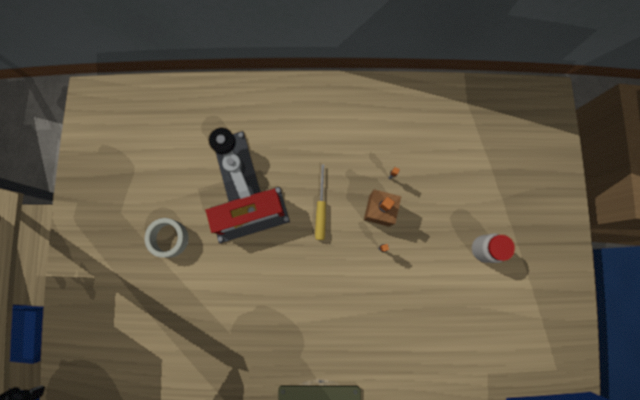

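The pictures show three orange-gripped candidates in top: (388,203) in the wooden block, and two small ones standing free at (394,172) and (384,248). The one in the holder is the largest and fits the description. Red plate is at (245,211), the slot's long side runs roughly along world y. I'll measure these and confirm with a crop.

```bash
python3 - <<'E'
from h import *
for n in("top","scene"):
    d=np.load(n+"0.npz"); P=d['P']; f=d['f']; hsv=cv2.cvtColor(f,cv2.COLOR_BGR2HSV); H,S,V=[hsv[...,i].astype(int) for i in range(3)]
    X,Y,Z=P[...,0],P[...,1],P[...,2]
    ok=(X>.2)&(X<.8)&(abs(Y)<.45)
    red=ok&((H<5)|(H>174))&(S>150)&(abs(Z-.088)<.006)&(Y>0)
    def rect(m,t):
        q=P[m][:,:2]; r=cv2.minAreaRect((q*1000).astype(np.float32)); b=cv2.boxPoints(r)
        print(n,t,m.sum(),'z',np.median(P[m][:,2]).round(4),'c',np.round(r[0],1),'size',np.round(r[1],1),'ang',round(r[2],1)); return r
    red=cv2.morphologyEx(red.astype(np.uint8),cv2.MORPH_OPEN,np.ones((3,3)))>0
    rect(red,'redplate')
    hold=ok&(abs(Z-.080)<.005)&(Y<0)&(Y>-.25)
    rect(hold,'holder')
    org=ok&(H>=4)&(H<14)&(S>190)&(V>100)&(Y<.05)&(Z>.02)
    k,l,st,ce=cv2.connectedComponentsWithStats(org.astype(np.uint8))
    for i in range(1,k):
        if st[i,4]>8:
            q=P[l==i]; zt=np.nanpercentile(q[:,2],95); m=(l==i)&(Z>zt-.008); print(ce[i].round(),'top',zt.round(3)); rect(m,'orange')
    if n=="top":
        piv=ok&(abs(Z-.088)<.01)&(V<60)&(Y>.05)&(X>.5); rect(piv,'pulley')
c=np.load('top0.npz')['f'][120:270,340:440]; s=np.load('scene0.npz')['f'][190:310,210:330]
cv2.imwrite('pics/c1.png',np.hstack([cv2.resize(c,(320,480),interpolation=2),cv2.resize(s,(480,480),interpolation=2)]))
E
```

```text
top redplate 1503 z 0.0884 c [534.1 184.9] size [ 60.4 176.1] ang 17.5
top holder 757 z 0.0805 c [ 544.2 -156.6] size [ 71.  205.8] ang 75.6
top pulley 417 z 0.0884 c [711.5 246.3] size [63.9 58.6] ang 45.3
scene redplate 994 z 0.0882 c [536.7 186. ] size [ 62.5 180.4] ang 16.8
scene holder 635 z 0.0801 c [ 546.5 -155.5] size [ 70.  209.1] ang 75.3
[256. 213.] top 0.085
scene orange 8 z 0.0837 c [ 451.2 -151.9] size [ 7.9 16.7] ang 75.3
```

View pics/c1.png

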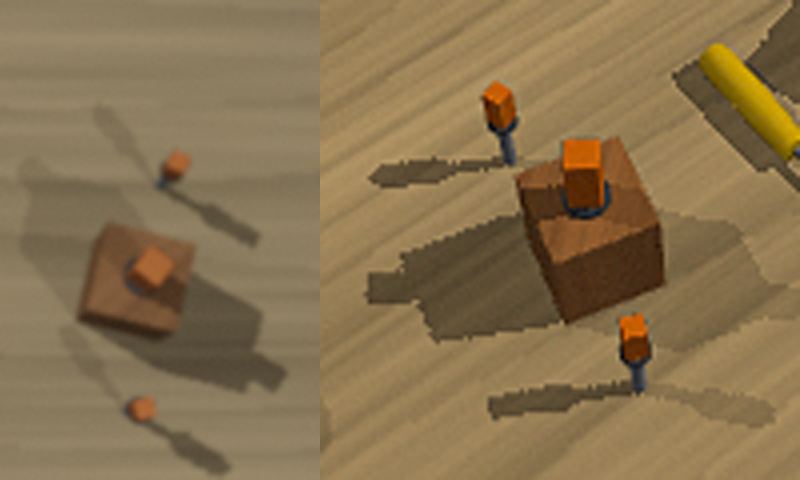

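The crop confirms it: the grip in the block (top image about 388,203) is clearly larger than the two free-standing ones. Next I measure its top face and yaw.

```bash
python3 - <<'E'
from h import *
for n in("top","scene"):
    P=np.load(n+"0.npz")['P']; X,Y,Z=P[...,0],P[...,1],P[...,2]
    ok=(X>.5)&(X<.6)&(Y>-.21)&(Y<-.1)
    for t,m in(('grip',ok&(abs(Z-.132)<.006)),('hold',ok&(abs(Z-.08)<.004))):
        q=(P[m][:,:2]*1000).astype(np.float32); r=cv2.minAreaRect(q); print(n,t,m.sum(),P[m][:,2].mean().round(4),np.round(r[0],1),np.round(r[1],1),round(r[2],1),'mean',q.mean(0))
# slot: pixels inside plate lower than top
P=np.load("top0.npz")['P']; a=np.radians(17.2); R=np.array([[np.cos(a),-np.sin(a)],[np.sin(a),np.cos(a)]])
L=(P[...,:2]-[.535,.1855])@R; Z=P[...,2]
m=(abs(L[...,0])<.016)&(abs(L[...,1])<.045)&(Z<.075)
q=L[m]*1000;print(len(q),q.min(0),q.max(0),q.mean(0),np.percentile(Z[m],[5,50,95]))
m2=(abs(L[...,0])<.016)&(abs(L[...,1])<.045)&(Z<.058);q=L[m2]*1000;print(len(q),q,Z[m2])
E
```

```text
top grip 90 0.1321 [ 545.9 -157. ] [21.8 22.7] 52.7 mean [ 545.9648  -156.81033]
top hold 667 0.0803 [ 546.2 -157.2] [70.9 71. ] 75.6 mean [ 544.77136 -156.0527 ]
scene grip 76 0.1315 [ 548.6 -155.9] [19.4 22.4] 53.9 mean [ 549.8344  -156.87646]
scene hold 532 0.0799 [ 548.3 -156. ] [70.  72.9] 75.3 mean [ 552.78937 -159.19601]
167 [ -6.13292995 -27.08522947] [12.14848245 33.07787803] [3.54757048 3.64500422] [0.03917153 0.06393274 0.06685955]
28 [[  8.39338978 -11.51313634]
 [ 10.45722884 -11.96439382]
 [  9.54288338 -14.53245435]
 [  8.4711799  -17.20347165]
 [  8.4614635   -9.01082762]
 [  7.82415549 -11.38189088]
 [  6.80413964 -14.02441054]
 [  6.38785556 -16.24188559]
 [  6.44199355 -18.14511309]
 [  6.16420593  -6.29906038]
 [  5.49737856  -8.68307615]
 [  5.43097951 -10.63049883]
 [  4.97134866 -12.87466949]
 [  3.67873497 -15.7138384 ]
 [  2.75217314 -18.28565426]
 [  1.66676002  -5.32570474]
 [  4.06407208  -5.33316328]
 [  3.99923283  -7.26531283]
 [  3.21772988  -9.74469215]
 [  2.31319687 -12.31299988]
 [  1.82906692 -14.57406021]
 [  0.73533729 -17.27355012]
 [  2.23629339  -4.1456119 ]
 [  0.88008786  -7.06758998]
 [  0.24061728  -9.43218324]
 [ -0.97441742 -12.22875859]
 [ -0.86343974 -14.03827598]
 [ -0.89558895  -3.97773287]] [0.05336746 0.03915898 0.03997368 0.04159967 0.04049548 0.03990349
 0.04128053 0.0395447  0.03534916 0.04342066 0.04299032 0.03943149
 0.03789912 0.04072863 0.04165323 0.05787892 0.0414671  0.03786006
 0.03800726 0.03880934 0.03738003 0.0392008  0.03802227 0.04123912
 0.04064553 0.04314494 0.03850048 0.04151516]
```

apply_moves(series="2.5 -2.4 0.5 0 0 -1.6;2.5 -2.4 0.5 0 0 -1.6;2.5 -2.4 0.5 0 0 -1.6;2.5 -2.4 0.5 0 0 -1.6;2.5 -2.4 0.5 0 0 -1.6;2.5 -2.4 0.5 0 0 -1.6;2.5 -2.4 0.5 0 0 -1.6;2.5 -2.4 0.5 0 0 -1.6;2.5 -2.4 0.5 0 0 -1.6;2.5 -2.4 0.5 0 0 -1.6;2.5 -2.4 0.5 0 0 -1.6;2.5 -2.4 0.5 0 0 -1.6;2.5 -2.4 0.5 0 0 -1.6;2.5 -2.4 0.5 0 0 -1.6;0 0 0 0 0 0;0 0 0 0 0 0", hand=-1)

```text
clock: 1.7
position: [0.4948, 0.1523, 0.2955]
tcp_rot: [-179.8, 0.8, 51.7]
ft_force: [-0.5, 0.6, 0.1]
grip_width: 0.0854
```

```bash
python3 - <<'E'
from h import *
c=cap("wrist"); P=pts(c); np.savez("w1.npz",P=P,f=c['frame']); cv2.imwrite("pics/w1.png",c['frame'])
print(-c['R'].T@np.ravel(c['tvec']),c['R'][2])
o=env.get_obs(); print(o['position'],o['tcp_rot'],o['joints'].round(1))
E
```

```text
[0.43389421 0.20342219 0.43917628] [ 0.23201852 -0.19829838 -0.95228418]
[0.49473132 0.15244642 0.29543709] [-179.78785433    0.80129807   51.76941284] [17.3 13.7  0.  77.1 -0.3 55.5]
```

View pics/w1.png

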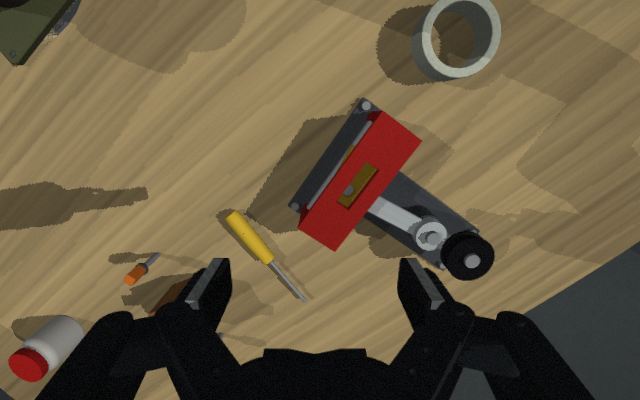

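The wrist view shows the red plate at (360,180), the slot at (357,186) and the grey eye at about (349,190), towards the slot's −y end. I'll measure both.

```bash
python3 - <<'E'
from h import *
d=np.load("w1.npz"); P=d['P']; f=d['f']; hsv=cv2.cvtColor(f,cv2.COLOR_BGR2HSV).astype(int); H,S,V=hsv[...,0],hsv[...,1],hsv[...,2]
Z=P[...,2]
m=((H<5)|(H>174))&(S>150)&(abs(Z-.088)<.006)&(P[...,1]>0.05)
m=cv2.morphologyEx(m.astype(np.uint8),cv2.MORPH_OPEN,np.ones((3,3)))>0
r=cv2.minAreaRect((P[m][:,:2]*1000).astype(np.float32)); print(r,np.median(Z[m]))
a=np.radians(17.0); R=np.array([[np.cos(a),-np.sin(a)],[np.sin(a),np.cos(a)]])
L=(P[...,:2]-np.array(r[0])/1000)@R
cam=np.array([.43389,.20342,.43918])
# project all slot pixels onto plane z=.088
D=P-cam; t=(.088-cam[2])/D[...,2]; Q=((cam+D*t[...,None])[...,:2]-np.array(r[0])/1000)@R*1000
s=(abs(L[...,0])<.03)&(abs(L[...,1])<.06)&(Z<.080)&(abs(Q[...,0])<14)&(abs(Q[...,1])<40)
q=Q[s]; print('slot mouth',s.sum(),np.percentile(q,[1,50,99],axis=0))
# eye: deep pixels projected to z=.064
t=(.064-cam[2])/D[...,2]; E=((cam+D*t[...,None])[...,:2]-np.array(r[0])/1000)@R*1000
e=s&(Z<.058); print('eye@.064',e.sum(),np.percentile(E[e],[0,2,50,98,100],axis=0))
g=s&(S<90); print('grey',g.sum(),np.percentile(E[g],[2,50,98],axis=0))
E
```

```text
((533.5848388671875, 186.1012420654297), (60.72937774658203, 177.73651123046875), 17.214250564575195) 0.08873743164222336
slot mouth 649 [[ -9.40336241 -28.02324008]
 [ -1.05914882   2.59410984]
 [  7.30242123  31.08821637]]
eye@.064 81 [[ -3.99444161 -21.70634485]
 [ -3.71307801 -21.31650075]
 [  0.90331881 -13.86185189]
 [  6.23595731  -6.96128453]
 [  6.96525316  -6.4299365 ]]
grey 72 [[ -3.44397499 -21.18111613]
 [  0.65076706 -13.82125515]
 [  5.76040651  -7.32904706]]
```

apply_moves(series="0.5 -3.2 -0.5 0 0 0;0.5 -3.2 -0.5 0 0 0;0.5 -3.2 -0.5 0 0 0;0.5 -3.2 -0.5 0 0 0;0.5 -3.2 -0.5 0 0 0;0.5 -3.2 -0.5 0 0 0;0.5 -3.2 -0.5 0 0 0;0.5 -3.2 -0.5 0 0 0;0.4 -3 -0.5 0 0 0;0.3 -2 -0.3 0 0 0;0 0 0 0 0 0;0 0 0 0 0 0")

```text
clock: 2.95
position: [0.5341, -0.1485, 0.2426]
tcp_rot: [-179.2, 0.8, 53.4]
ft_force: [-0.6, 0.4, 0.2]
grip_width: 0.0853
```

```bash
python3 - <<'E'
from h import *
c=cap("wrist"); P=pts(c); np.savez("w2.npz",P=P,f=c['frame']); cv2.imwrite("pics/w2.png",c['frame'])
X,Y,Z=P[...,0],P[...,1],P[...,2]
ok=(X>.5)&(X<.6)&(Y>-.21)&(Y<-.1)
for t,m in(('grip',ok&(abs(Z-.132)<.006)),('hold',ok&(abs(Z-.08)<.004))):
    q=(P[m][:,:2]*1000).astype(np.float32)
    if len(q)>5: r=cv2.minAreaRect(q); print(t,m.sum(),P[m][:,2].mean().round(4),np.round(r[0],1),np.round(r[1],1),round(r[2],1),'mean',q.mean(0))
o=env.get_obs(); print(o['position'],o['tcp_rot'],o['joints'].round(1))
E
```

```text
grip 559 0.1322 [ 544.8 -156.2] [21.7 21.9] 53.8 mean [ 544.0983  -155.65916]
hold 3020 0.0806 [ 545.3 -156.4] [70.1 70.6] 75.5 mean [ 541.5238  -153.62349]
[ 0.53410291 -0.14825275  0.24268247] [-179.20518612    0.83011068   53.38996798] [-15.2  18.3  -1.3  71.4  -0.5  21.4]
```

Grip yaw is 53.8° and its centre is at about (545.5, −156.3), consistent across the three cameras, with the top at 0.132 as it must be. The eye centre is at about y = −14 mm. Next is a helper for the pose error.

```bash
cat >> h.py <<'E'
from scipy.spatial.transform import Rotation as Ro
def need(target, yaw):
    o=env.get_obs(); R=Ro.from_euler('xyz',o['tcp_rot'],degrees=True); T=Ro.from_euler('xyz',[180,0,yaw],degrees=True)
    print('d cm',((np.array(target)-o['position'])*100).round(2),'rot',np.degrees((T*R.inv()).as_rotvec()).round(2),'pos',(o['position']*1000).round(1),'f',o['ft_force'].round(1),'w',round(o['grip_width'],4),'t',o['clock'])
E
python3 -c "
from h import *
need([.5455,-.1563,.091],53.8)"
```

```text
d cm [  1.14  -0.8  -15.17] rot [ 0.2  -1.13  0.42] pos [ 534.1 -148.3  242.7] f [0.3 0.6 1. ] w 0.0856 t 3.0
```

apply_moves(series="0.6 -0.4 -1.0 0.1 -0.6 0.2;0.5 -0.4 -1.5 0.1 -0.5 0.2;0 0 -1.5 0 0 0;0 0 -1.5 0 0 0;0 0 -1 0 0 0;0 0 0 0 0 0;0 0 0 0 0 0")

```text
clock: 3.7
position: [0.5455, -0.1461, 0.1785]
tcp_rot: [179.9, -0.2, 54.6]
ft_force: [-0.3, -0.4, 0.6]
grip_width: 0.0853
```

```bash
python3 -c "
from h import *
need([.5455,-.1563,.091],53.8)"
```

```text
d cm [-0.   -1.02 -8.75] rot [-0.11  0.18 -0.81] pos [ 545.5 -146.1  178.5] f [-0.3 -0.4  0.6] w 0.0853 t 3.7
```

apply_moves(series="0 -0.5 0 0 0 -0.4;0 -0.4 0 0 0 -0.4;0 -0.1 -0.5 0 0 0;0 0 -1 0 0 0;0 0 0 0 0 0;0 0 0 0 0 0")

```text
clock: 4.3
position: [0.547, -0.1574, 0.1646]
tcp_rot: [179.7, -0.3, 53.7]
ft_force: [-0.2, 0.4, -0.5]
grip_width: 0.0854
```

```bash
python3 -c "
from h import *
need([.5455,-.1563,.091],53.8)"
```

```text
d cm [-0.15  0.11 -7.36] rot [-0.03  0.43  0.07] pos [ 547.  -157.4  164.6] f [-0.2  0.4 -0.5] w 0.0854 t 4.3
```

apply_moves(series="-0.1 0.1 -1 0 0.4 0;0 0 -1.2 0 0 0;0 0 -1.2 0 0 0;0 0 -1.2 0 0 0;0 0 -1 0 0 0;0 0 -0.6 0 0 0;0 0 0 0 0 0;0 0 0 0 0 0")

```text
clock: 5.1
position: [0.5444, -0.1554, 0.0954]
tcp_rot: [-179.8, 0.0, 53.8]
ft_force: [0.0, 0.1, 0.8]
grip_width: 0.0856
```

```bash
python3 -c "
from h import *
need([.5455,-.1563,.091],53.8)"
```

```text
d cm [ 0.11 -0.09 -0.44] rot [-0.1  -0.22  0.04] pos [ 544.4 -155.4   95.4] f [0.  0.1 0.8] w 0.0856 t 5.1
```

apply_moves(series="0.1 -0.1 -0.3 0 -0.2 0;0 0 0 0 0 0;0 0 0 0 0 0")

```text
clock: 5.4
position: [0.5465, -0.1568, 0.0934]
tcp_rot: [179.9, -0.1, 53.8]
ft_force: [0.3, 0.1, -0.1]
grip_width: 0.0854
```

apply_moves(series="0 0 0 0 0 0;0 0 0 0 0 0;0 0 0 0 0 0;0 0 0 0 0 0;0 0 0 0 0 0;0 0 0 0 0 0;0 0 0 0 0 0;0 0 0 0 0 0;0 0 0 0 0 0;0 0 0 0 0 0", hand=1, force=70)

```text
clock: 6.4
position: [0.5472, -0.1573, 0.0945]
tcp_rot: [179.8, -0.1, 53.8]
ft_force: [-0.2, -0.4, 0.2]
grip_width: 0.0214
```

```bash
python3 -c "
from h import *
need([.5455,-.1563,.091],53.8)"
```

```text
d cm [-0.17  0.1  -0.35] rot [0.   0.25 0.04] pos [ 547.2 -157.3   94.5] f [-0.2 -0.4  0.2] w 0.0214 t 6.4
```

Gripped at width 21.4 mm. The nose is about 86.5 mm below the TCP. Lifting.

apply_moves(series="0 0 0.4 0 0 0;0 0 0.8 0 0 0;0 0 1 0 0 0;0 0 1.2 0 0 0;0 0 1.2 0 0 0;0 0 1.2 0 0 0;0 0 1.5 0 0 0;0 0 1.5 0 0 0;0 0 1.5 0 0 0;0 0 0.5 0 0 0;0 0 0 0 0 0;0 0 0 0 0 0")

```text
clock: 7.6
position: [0.547, -0.1565, 0.2145]
tcp_rot: [179.6, -0.3, 53.8]
ft_force: [0.5, -0.3, -1.9]
grip_width: 0.0209
```

```bash
python3 - <<'E'
from h import *
need([.535,.1855,.20],53.8)
c=cap("wrist"); np.savez("w3.npz",P=pts(c),f=c['frame']); cv2.imwrite("pics/w3.png",c['frame'])
s=cap("scene"); cv2.imwrite("pics/s3.png",np.hstack([cv2.resize(s['frame'][130:290,200:340],(420,480)),cv2.resize(c['frame'][200:400,200:440],(360,300))[:480] if 0 else cv2.copyMakeBorder(cv2.resize(c['frame'][180:400,200:440],(380,348)),0,132,0,0,0)]))
E
```

```text
d cm [-1.2  34.2  -1.45] rot [-0.04  0.47  0.03] pos [ 547.  -156.5  214.5] f [ 0.5 -0.3 -1.9] w 0.0209 t 7.6
```

View pics/s3.png

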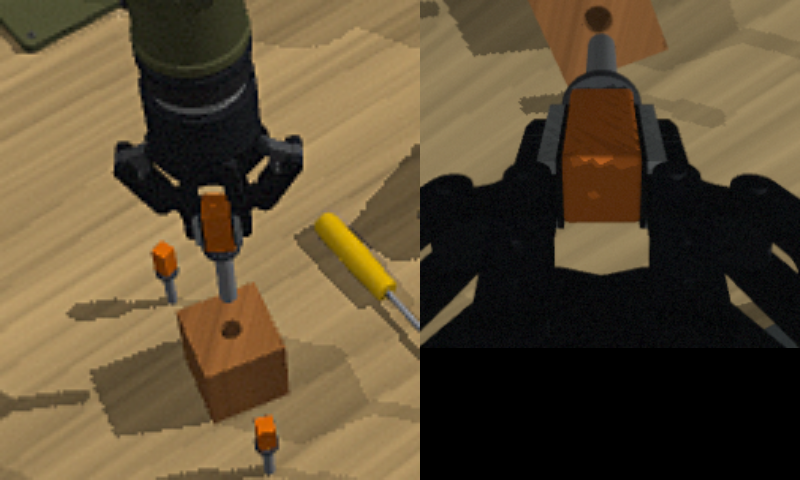

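The pin is out of the holder, upright, with the collar and shank clear (nose just above the hole at left crop (230,300)). Moving over to the eye.

apply_moves(series="0 1 0 0 0.4 0;0 2 0 0 0 0;0 2.5 0 0 0 0;0 2.5 0 0 0 0;0 2.5 0 0 0 0;-0.1 2.5 0 0 0 0;-0.1 2.5 0 0 0 0;-0.1 2.5 0 0 0 0;-0.1 2.5 0 0 0 0;-0.1 2.5 0 0 0 0;-0.1 2.5 0 0 0 0;-0.1 2.5 0 0 0 0;0 2 0 0 0 0;0 1 0 0 0 0;0 0 0 0 0 0;0 0 0 0 0 0")

```text
clock: 9.3
position: [0.5287, 0.1741, 0.2021]
tcp_rot: [-178.7, 0.8, 53.9]
ft_force: [-0.3, -0.8, -1.3]
grip_width: 0.0212
```

```bash
python3 - <<'E'
from h import *
need([.5396,.1714,.185],53.8)
E
```

```text
d cm [ 1.09 -0.27 -1.71] rot [-0.16 -1.53 -0.13] pos [528.7 174.1 202.1] f [-0.3 -0.8 -1.3] w 0.0212 t 9.3
```

apply_moves(series="0.4 -0.1 0 -0.1 -0.7 -0.1;0.4 -0.1 0 -0.1 -0.7 0;0.2 0 0 0 0 0;0 0 0 0 0 0;0 0 0 0 0 0")

```text
clock: 9.8
position: [0.5396, 0.1683, 0.2021]
tcp_rot: [179.9, 0.1, 53.5]
ft_force: [-0.0, -0.4, -1.5]
grip_width: 0.0212
```

```bash
python3 - <<'E'
from h import *
need([.5396,.1714,.185],53.8)
c=cap("wrist"); np.savez("w4.npz",P=pts(c),f=c['frame']); s=cap("scene");t=cap("top")
cv2.imwrite("pics/s4.png",np.hstack([cv2.resize(s['frame'][110:240,320:460],(400,372)),cv2.resize(c['frame'][100:400,160:480],(400,372))]))
E
```

```text
d cm [-0.    0.31 -1.71] rot [ 0.13 -0.03  0.26] pos [539.6 168.3 202.1] f [-0.  -0.4 -1.5] w 0.0212 t 9.8
```

View pics/s4.png

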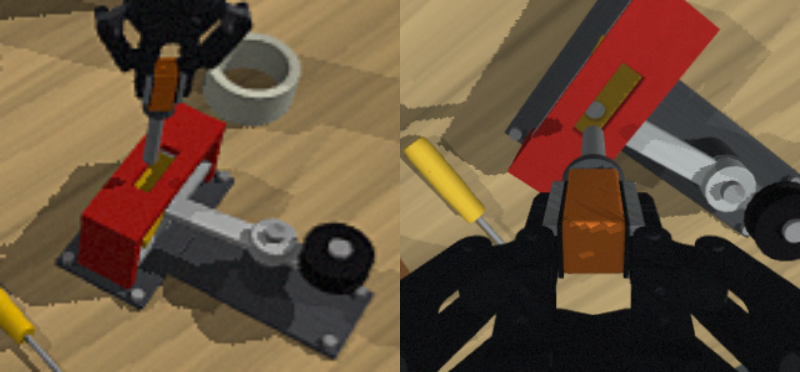

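The scene crop shows the nose just above the plate near the slot; the wrist crop shows the eye in the slot just ahead of the nose. I'll check the pin axis against the slot in the same wrist image.

```bash
python3 - <<'E'
from h import *
d=np.load("w4.npz"); P=d['P']; f=d['f']; Z=P[...,2]
p0=np.array([.5396,.1683])
hsv=cv2.cvtColor(f,cv2.COLOR_BGR2HSV)
sh=(np.linalg.norm(P[...,:2]-p0,axis=-1)<.014)&(Z>.120)&(Z<.178)
from scipy.optimize import least_squares
q=P[sh]; print(len(q),q.min(0),q.max(0))
# cylinder radius 7 mm, axis vertical with slope
r=least_squares(lambda v:np.hypot(q[:,0]-v[0]-v[2]*(q[:,2]-.115),q[:,1]-v[1]-v[3]*(q[:,2]-.115))-.007,[*p0,0,0],loss='soft_l1',f_scale=.001)
print('axis at nose',r.x.round(4),'cost rms',np.sqrt(np.mean(r.fun**2)))
# slot mouth: red mask hole edges; cam centre from pixel rays
hs=hsv.astype(int); red=((hs[...,0]<5)|(hs[...,0]>174))&(hs[...,1]>150)&(abs(Z-.088)<.006)
q=P[red]; a=np.radians(17.1); R=np.array([[np.cos(a),-np.sin(a)],[np.sin(a),np.cos(a)]])
L=(q[:,:2]-[.5346,.1855])@R*1000
print('red extents',np.percentile(L,[.3,1,99,99.7],axis=0).round(1))
b=(abs(L[:,1])<20); 
print('slot x edges', np.percentile(L[b&(L[:,0]<2)&(L[:,0]>-25),0],99.5), np.percentile(L[b&(L[:,0]>2),0],.5))
e=(abs(L[:,0])<7); print('slot +y edge',np.percentile(L[e&(L[:,1]>20),1],1))
xr=L[(L[:,1]>30)&(L[:,1]<85)]; print('x sides',np.percentile(xr[:,0],[1,99]))
E
```

```text
383 [0.53094684 0.16563581 0.12013829] [0.54106158 0.17730193 0.16827657]
axis at nose [ 5.382e-01  1.701e-01  2.900e-03 -3.000e-04] cost rms 0.00019289686999842762
red extents [[-30.9 -86.9]
 [-30.6 -84.6]
 [ 28.2  88.4]
 [ 28.7  89.2]]
slot x edges -10.752516287485712 8.44440387783372
slot +y edge 33.035078041275646
x sides [-30.5458722   28.16121613]
```

apply_moves(series="0 0.3 -0.5 0 0 0;0 0 -0.7 0 0 0;0 0 -0.5 0 0 0;0 0 0 0 0 0;0 0 0 0 0 0")

```text
clock: 10.45
position: [0.5389, 0.172, 0.1828]
tcp_rot: [-180.0, 0.2, 53.6]
ft_force: [0.2, 0.6, -1.3]
grip_width: 0.0211
```

```bash
cat >> h.py <<'E'
S0=np.array([.5350,.1846]); A=np.radians(17.1); SR=np.array([[np.cos(A),-np.sin(A)],[np.sin(A),np.cos(A)]])
def sl(x,y,z): # target in slot frame (mm), nose height z (mm)
    t=S0+SR@np.array([x,y])/1000; p=env.get_obs()['position']; l=(p[:2]-S0)@SR*1000
    print('slot xy',l.round(1),'nose',round(p[2]*1000-86.5,1)); need([*t,(z+86.5)/1000],53.8)
E
python3 -c "
from h import *
sl(0,-14,70)"
```

```text
slot xy [  0.1 -13.2] nose 96.3
d cm [ 0.02 -0.08 -2.63] rot [ 0.15 -0.12  0.21] pos [538.9 172.  182.8] f [ 0.2  0.6 -1.3] w 0.0211 t 10.45
```

apply_moves(series="0 -0.1 -0.3 0.1 0 0.2;0 0 -0.3 0 0 0;0 0 -0.3 0 0 0;0 0 -0.3 0 0 0;0 0 -0.3 0 0 0;0 0 0 0 0 0;0 0 0 0 0 0")

```text
clock: 11.15
position: [0.5391, 0.1709, 0.1666]
tcp_rot: [-179.9, 0.1, 53.8]
ft_force: [-0.7, 0.3, -0.9]
grip_width: 0.0211
```

```bash
python3 -c "
from h import *
sl(0,-14,60)"
```

```text
slot xy [ -0.1 -14.3] nose 80.1
d cm [ 0.    0.03 -2.01] rot [ 0.04 -0.1  -0.01] pos [539.1 170.9 166.6] f [-0.7  0.3 -0.9] w 0.0211 t 11.15
```

In the slot with no contact force. Next, into the eye: plate top at 64, stopping at about 58.

apply_moves(series="0 0 -0.4 0 0 0;0 0 -0.4 0 0 0;0 0 -0.4 0 0 0;0 0 -0.3 0 0 0;0 0 -0.3 0 0 0;0 0 -0.2 0 0 0;0 0 0 0 0 0")

```text
clock: 11.85
position: [0.539, 0.1709, 0.1448]
tcp_rot: [-179.9, 0.1, 53.8]
ft_force: [-0.3, 0.6, -1.6]
grip_width: 0.0211
```

```bash
python3 -c "
from h import *
sl(0,-14,46)"
```

```text
slot xy [ -0.2 -14.2] nose 58.3
d cm [ 0.01  0.03 -1.23] rot [ 0.04 -0.1  -0.01] pos [539.  170.9 144.8] f [-0.3  0.6 -1.6] w 0.0211 t 11.85
```

apply_moves(series="0 0 -0.4 0 0 0;0 0 -0.4 0 0 0;0 0 -0.4 0 0 0;0 0 0 0 0 0")

```text
clock: 12.25
position: [0.5392, 0.171, 0.1319]
tcp_rot: [-180.0, 0.1, 53.8]
ft_force: [0.2, -0.7, -2.2]
grip_width: 0.0216
```

apply_moves(series="-0.06 0.2 0 0 0 0;-0.06 0.2 0 0 0 0;-0.06 0.2 0 0 0 0;-0.06 0.2 0 0 0 0;0 0 0 0 0 0")

```text
clock: 12.75
position: [0.5375, 0.1759, 0.1319]
tcp_rot: [179.6, 0.4, 53.7]
ft_force: [0.3, -2.4, -2.1]
grip_width: 0.0213
```

```bash
python3 -c "
from h import *
sl(0,0,43)"
```

```text
slot xy [-0.1 -9. ] nose 45.4
d cm [-0.25  0.87 -0.24] rot [0.52 0.05 0.1 ] pos [537.5 175.9 131.9] f [ 0.3 -2.4 -2.1] w 0.0213 t 12.75
```

apply_moves(series="-0.06 0.2 0 0.3 0 0;-0.06 0.2 0 0.2 0 0;-0.06 0.2 -0.1 0.2 0 0;-0.06 0.2 0 0.1 0 0;-0.06 0.2 0 0 0 0;0 0 0 0 0 0")

```text
clock: 13.35
position: [0.5341, 0.1859, 0.131]
tcp_rot: [-179.9, -0.2, 53.7]
ft_force: [-0.8, -2.7, -1.4]
grip_width: 0.0216
```

```bash
python3 -c "
from h import *
sl(0,0,43)"
```

```text
slot xy [-0.5  1.5] nose 44.5
d cm [ 0.09 -0.13 -0.15] rot [-0.24  0.05  0.13] pos [534.1 185.9 131. ] f [-0.8 -2.7 -1.4] w 0.0216 t 13.35
```

Now at y = +1.5, still drawing the lever. Next, feel downwards gently.

apply_moves(series="0.05 0 -0.2 -0.2 0 0;0 0 -0.15 0 0 0;0 0 -0.15 0 0 0;0 0 -0.1 0 0 0")

```text
clock: 13.75
position: [0.5341, 0.1862, 0.1264]
tcp_rot: [-180.0, -0.1, 53.7]
ft_force: [-3.2, -5.2, 11.8]
grip_width: 0.0212
```

```bash
python3 -c "
from h import *
sl(0,3,38)"
```

```text
slot xy [-0.4  1.8] nose 39.9
d cm [ 0.01  0.12 -0.19] rot [-0.07  0.04  0.1 ] pos [534.1 186.2 126.4] f [-3.2 -5.2 11.8] w 0.0212 t 13.75
```

apply_moves(series="0 0 0.05 0 0 0;-0.04 0.15 0 0 0 0;-0.04 0.15 -0.03 0 0 0")

```text
clock: 14.05
position: [0.5331, 0.1891, 0.1265]
tcp_rot: [180.0, -0.1, 53.7]
ft_force: [-0.2, -4.9, 1.3]
grip_width: 0.021
```

```bash
python3 -c "
from h import *
sl(0,5,38)"
```

```text
slot xy [-0.5  4.8] nose 40.0
d cm [ 0.04  0.03 -0.2 ] rot [-0.05  0.04  0.12] pos [533.1 189.1 126.5] f [-0.2 -4.9  1.3] w 0.021 t 14.05
```

apply_moves(series="-0.02 0.13 -0.05 0 0 0;-0.02 0.13 -0.05 0 0 0")

```text
clock: 14.25
position: [0.533, 0.1898, 0.1265]
tcp_rot: [179.8, 0.1, 53.6]
ft_force: [-0.4, -6.9, 4.9]
grip_width: 0.0214
```

apply_moves(series="-0.03 0.13 -0.04 0 0 0;-0.03 0.13 -0.04 0 0 0")

```text
clock: 14.45
position: [0.5327, 0.1911, 0.1265]
tcp_rot: [179.6, 0.2, 53.6]
ft_force: [-1.2, -5.7, 3.7]
grip_width: 0.0212
```

```bash
python3 -c "
from h import *
sl(0,5,38)"
```

```text
slot xy [-0.3  6.9] nose 40.0
d cm [ 0.08 -0.17 -0.2 ] rot [0.44 0.2  0.2 ] pos [532.7 191.1 126.5] f [-1.2 -5.7  3.7] w 0.0212 t 14.45
```

apply_moves(series="-0.03 0.14 -0.04 0.3 0.1 0.1;-0.03 0.14 -0.04 0.2 0.1 0.1")

```text
clock: 14.65
position: [0.5324, 0.1927, 0.1264]
tcp_rot: [179.9, 0.0, 53.8]
ft_force: [0.0, -5.3, 3.8]
grip_width: 0.0212
```

apply_moves(series="-0.03 0.14 -0.04 0.1 0 0;-0.03 0.14 -0.04 0.1 0 0")

```text
clock: 14.85
position: [0.532, 0.1943, 0.1264]
tcp_rot: [179.8, -0.0, 53.7]
ft_force: [-1.1, -5.0, 2.8]
grip_width: 0.0216
```

```bash
python3 -c "
from h import *
sl(0,5,38)"
```

```text
slot xy [ 0.  10.2] nose 39.9
d cm [ 0.15 -0.5  -0.19] rot [0.1  0.14 0.05] pos [532.  194.3 126.4] f [-1.1 -5.   2.8] w 0.0216 t 14.85
```

apply_moves(series="-0.05 0.14 -0.04 0.1 0.1 0;-0.05 0.14 -0.04 0.1 0 0")

```text
clock: 15.05
position: [0.5313, 0.1971, 0.1258]
tcp_rot: [180.0, -0.1, 53.7]
ft_force: [0.1, -3.3, 0.1]
grip_width: 0.0212
```

apply_moves(series="-0.05 0.14 -0.05 0.1 0 0;-0.05 0.14 -0.05 0.1 0 0")

```text
clock: 15.25
position: [0.5304, 0.1994, 0.1246]
tcp_rot: [-180.0, -0.2, 53.7]
ft_force: [0.9, -7.7, 3.9]
grip_width: 0.0212
```

```bash
python3 -c "
from h import *
sl(0,5,38)"
```

```text
slot xy [-0.  15.5] nose 38.1
d cm [ 0.31 -1.   -0.01] rot [-0.18  0.12  0.08] pos [530.4 199.4 124.6] f [ 0.9 -7.7  3.9] w 0.0212 t 15.25
```

The nose has started to drop (38.1), so the hole is at about y = 15. Pressing down gently here.

apply_moves(series="0.01 -0.03 -0.1 -0.1 0.1 0;0 0 -0.1 0 0 0;0 0 -0.1 0 0 0")

```text
clock: 15.55
position: [0.5309, 0.1992, 0.1224]
tcp_rot: [180.0, -0.1, 53.7]
ft_force: [0.2, -4.7, 1.8]
grip_width: 0.0211
```

```bash
python3 -c "
from h import *
sl(0,15,30)"
```

```text
slot xy [ 0.4 15.2] nose 35.9
d cm [-0.03 -0.03 -0.59] rot [-0.06  0.09  0.06] pos [530.9 199.2 122.4] f [ 0.2 -4.7  1.8] w 0.0211 t 15.55
```

apply_moves(series="0 0 -0.15 0 0.1 0;0 0 -0.15 0 0 0;0 0 -0.15 0 0 0;0 0 -0.15 0 0 0")

```text
clock: 15.95
position: [0.5309, 0.1988, 0.1156]
tcp_rot: [-180.0, 0.0, 53.7]
ft_force: [-1.1, -4.2, 1.0]
grip_width: 0.0214
```

```bash
python3 -c "
from h import *
sl(0,15,16)"
```

```text
slot xy [ 0.2 14.8] nose 29.1
d cm [-0.03  0.01 -1.31] rot [ 0.   -0.02  0.08] pos [530.9 198.8 115.6] f [-1.1 -4.2  1. ] w 0.0214 t 15.95
```

Sliding freely. 13 mm to go until the collar seats.

apply_moves(series="0 0 -0.2 0 0 0;0 0 -0.2 0 0 0;0 0 -0.2 0 0 0;0 0 -0.2 0 0 0;0 0 -0.15 0 0 0")

```text
clock: 16.45
position: [0.5309, 0.1987, 0.1048]
tcp_rot: [-180.0, 0.0, 53.7]
ft_force: [0.4, -4.3, 1.4]
grip_width: 0.0212
```

```bash
python3 -c "
from h import *
sl(0,15,16)"
```

```text
slot xy [ 0.2 14.7] nose 18.3
d cm [-0.03  0.02 -0.23] rot [ 0.01 -0.03  0.08] pos [530.9 198.7 104.8] f [ 0.4 -4.3  1.4] w 0.0212 t 16.45
```

apply_moves(series="0 0 -0.1 0 0 0;0 0 -0.1 0 0 0;0 0 -0.05 0 0 0")

```text
clock: 16.75
position: [0.5309, 0.1987, 0.1025]
tcp_rot: [-180.0, 0.0, 53.7]
ft_force: [-0.8, -6.0, 8.5]
grip_width: 0.0216
```

```bash
python3 -c "
from h import *
sl(0,15,16)"
```

```text
slot xy [ 0.3 14.7] nose 16.0
d cm [-0.03  0.02 -0.  ] rot [ 0.01 -0.02  0.08] pos [530.9 198.7 102.5] f [-0.8 -6.   8.5] w 0.0216 t 16.75
```

Collar contact (8.5 N) came at exactly the expected height (nose 16.0). Relaxing, then letting go.

apply_moves(series="0 0 0 0 0 0;0 0 0 0 0 0")

```text
clock: 16.95
position: [0.5309, 0.1987, 0.1025]
tcp_rot: [-180.0, 0.0, 53.7]
ft_force: [0.9, -3.9, 1.1]
grip_width: 0.0213
```

apply_moves(series="0 0 0 0 0 0;0 0 0 0 0 0;0 0 0 0 0 0;0 0 0 0 0 0;0 0 0 0 0 0;0 0 0 0 0 0;0 0 0 0 0 0;0 0 0 0 0 0", hand=0)

```text
clock: 17.75
position: [0.5314, 0.2049, 0.1027]
tcp_rot: [-179.6, -0.6, 53.9]
ft_force: [0.7, 1.1, -0.7]
grip_width: 0.0428
```

apply_moves(series="0 0 0.3 0 0 0;0 0 0.5 0 0 0;0 0 1 0 0 0;0 0 1 0 0 0;0 0 1.5 0 0 0;0 0 1.5 0 0 0;0 0 1.5 0 0 0;0 0 2 0 0 0;-1 -2 2 0 0 0;-2 -2.5 0.5 0 0 0;-2 -2.5 0 0 0 0;-2 -2.5 0 0 0 0;0 0 0 0 0 0;0 0 0 0 0 0")

```text
clock: 19.15
position: [0.462, 0.1082, 0.2381]
tcp_rot: [179.9, -1.3, 54.0]
ft_force: [0.8, 0.4, -0.3]
grip_width: 0.0428
```

```bash
python3 - <<'E'
from h import *
need([.5,.1,.2],53.8)
c=cap("wrist"); s=cap("scene"); P=pts(s); Z=P[...,2]
m=(abs(P[...,0]-.531)<.025)&(abs(P[...,1]-.199)<.025)&(Z>.095)
q=P[m]; print('grip top z',np.percentile(q[:,2],[50,95,99]).round(4))
for n,C in(('scene',(s,P)),('wrist',(c,pts(c))),('top',((t:=cap('top')),pts(t)))):
    Q=C[1]; g=Q[(abs(Q[...,0]-.531)<.03)&(abs(Q[...,1]-.199)<.03)&(abs(Q[...,2]-.140)<.008)]
    if len(g)>5: k=np.linalg.lstsq(np.c_[g[:,:2]-g[:,:2].mean(0),np.ones(len(g))],g[:,2],rcond=None)[0]; print(n,len(g),g.mean(0).round(4),'tilt',k[:2].round(3))
cv2.imwrite("pics/end.png",np.hstack([cv2.resize(s['frame'][110:240,320:460],(400,372)),cv2.resize(c['frame'][0:300,160:480],(400,372))]))
E
```

```text
d cm [ 3.8  -0.82 -3.81] rot [-0.97  0.83 -0.15] pos [462.  108.2 238.1] f [ 0.8  0.4 -0.3] w 0.0428 t 19.15
grip top z [0.1275 0.1417 0.1424]
scene 65 [0.5343 0.1983 0.1387] tilt [-0.079  0.098]
wrist 658 [0.5271 0.2001 0.1399] tilt [0.125 0.056]
```

View pics/end.png

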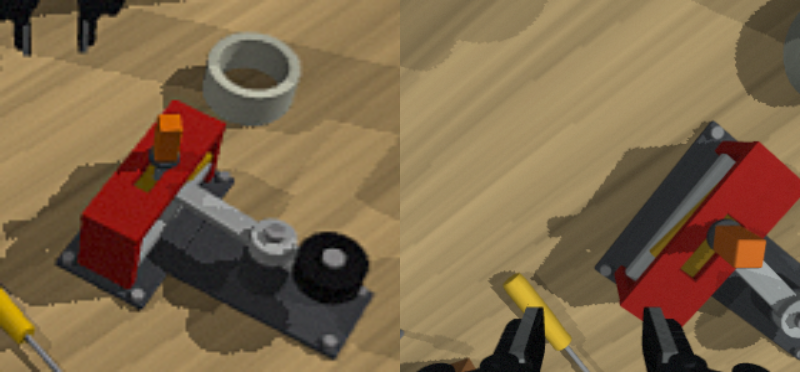

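The end view shows the pin standing in the slot with its collar on the red plate. The tape and screwdriver have not moved. One quick flatness check on the grip's top face, because the last fit caught side faces.

```bash
python3 - <<'E'
from h import *
P=pts(cap("wrist")); g=P[(abs(P[...,0]-.531)<.03)&(abs(P[...,1]-.199)<.03)&(abs(P[...,2]-.1405)<.003)]
r=cv2.minAreaRect((g[:,:2]*1000).astype(np.float32)); k=np.linalg.lstsq(np.c_[g[:,:2]-g[:,:2].mean(0),np.ones(len(g))],g[:,2],rcond=None)[0]
print(len(g),g[:,2].mean(),r,np.degrees(k[:2]))
o=env.get_obs(); print(o['clock'],o['ft_force'].round(1))
if abs(np.degrees(k[:2])).max()<3 : env.sign_off(); print('signed')
E
```

```text
579 0.14057841108999217 ((529.05615234375, 200.69635009765625), (22.14482879638672, 21.847373962402344), 51.61164474487305) [1.37617139 0.34674374]
19.35 [-0.4  0.4 -0.3]
the job is handed in; nothing more can be done
signed
```

The belt tensioner is locked: the large pin is through the red plate, the lever's eye and the lower hole, with its collar on the red plate. I let go, moved the gripper clear and handed the job in at about 19 s of the 72 s allowed.

- **Finding the eye and hole:** the eye was at about y = −14 mm in the slot. I drew the lever along with the pin and felt the nose drop into the lower hole at about y = +15 mm.
- **Forces:** the highest reading on the tensioner was about 13 N, on first touching the lower plate. Forces were read only at the end of each move, so short peaks in between would not show.
- **Seating:** the collar touched down (8.5 N) at exactly the expected height. Afterwards the grip top measured 140.6 mm against 140 mm expected, with about 1.4° of measured tilt, which is within depth-camera noise.
- **Disagreement:** an earlier tilt fit gave larger values (up to about 7°) because it included the grip's side faces. I repeated it on the top face alone.
- **When I let go:** the arm sprang about 6 mm sideways as the fingers opened, because it was still holding against the lever. The pin stayed seated in the final picture.
- **Left alone:** the tape and screwdriver look unmoved in the last picture. I did not re-check the jar, but the arm never went near it.

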